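# Unpack a vial rack and load the sampler drawer

## Task

Fold both long flaps of the cardboard carton right back, well past upright, then lift out the blue vial rack and set it down without dropping it, upright and flat, in the empty bay of the sampler's pulled-out drawer. Then push the drawer gently until it is fully home. Keep both racks upright and leave everything else on the bench where it stands.

Things in the scene. Friction and masses are not known exactly. Their poses are not given: they have to be found in the camera images.
- carton: Brown shipping carton, fixed, 216 mm (x) by 176 mm (y), rim 110 mm high, walls 4 mm. Origin: centre of the underside, z up. Inner floor 12 mm above the bench; white foam fills each x end up to 48 mm high, leaving a space 96 mm (x) by 168 mm (y) where the rack stands. Long top flaps are creased along the +y (left) and -y (right) rims; the short end flaps already hang down outside.
- flap_left (a joint): Angle of the left long flap, rad: 0 = level and shut over the carton, 1.57 = upright, 3.14 = level outside, at most 4.3. Starts sprung up by 0.2 to 0.5. Stays at any angle where it is left; swinging it takes about 0.02 to 0.06 N m at its crease.
- flap_right (a joint): The same for the long flap creased at the carton's -y rim, which swings the opposite way.
- left_notch (a point): Bottom of the left flap's thumb notch, on the flap's under side, 53 mm from its crease; moves with the flap.
- left_crease (a point): Middle of the left flap's crease: carton x = 0, y = +86 mm, 110 mm above the bench; axes as the carton's, crease along x. The flap is 216 mm along the crease, 85 mm from crease to free edge, 4 mm thick, with a half-round thumb notch of 32 mm radius in the middle of the free edge. The two notches together make a thumb hole over the carton's centre.
- right_crease (a point): The same for the right flap: carton x = 0, y = -86 mm, 110 mm above the bench.
- right_notch (a point): The same point of the right flap.
- rack: The rack to unpack: blue block 124 (x) by 70 (y) by 24 mm, with capped vials up to 38 mm above its underside. Over its middle a black lifting bar runs along x: 84 mm long, 12 mm thick, 54 to 70 mm above the underside, on a 5 mm web. Origin: centre of the underside, z up. Mass 0.25 to 0.5 kg. Starts loose in the carton, its x roughly along the carton's y. Either way round is right.
- rack_loaded: A grey rack with red caps of the same shape and size, already standing loose in the other bay of the drawer. It is to stay in that bay, upright.
- drawer_body (a joint): How far the drawer of the white sampler module (320 mm wide, 420 deep, 200 high, fixed, bottles on its lid to 370) is out, m: 0 = fully home, 0.19 = fully out, as it starts. Slides level with about 3 N of friction and stays where it is left. Its front panel is 212 mm wide, 14 mm thick, 16 to 104 mm above the bench; when home, its outer face stands 16 mm proud of the module's upright front face.
- drawer_front (a point): Middle of the outer face of the drawer's front panel, 60 mm above the bench; moves with the drawer. Its x points level into the module (the way the drawer is pushed home), y along the front, z up.
- empty_bay (a point): Centre of the empty bay's floor, 20 mm above the bench; moves with the drawer; axes as drawer_front's. The bay is 132 mm (x) by 78 mm (y), with kerbs 12 mm high around it; the rack goes in with its long side along x. With the drawer out the bay's centre is 110 mm in front of the module's face, 96 mm behind the panel's outer face.
- full_bay (a point): Centre of the floor of the other bay, of the same size, 90 mm to the side (-y), where the grey rack stands.
- reagent: Bystander: amber bottle, 74 mm across, 165 mm high. Origin: centre of the underside.
- wash_bottle: Bystander: white wash bottle with red spout, 66 mm across, 180 mm high. Origin: centre of the underside.
- cap_box: Bystander: white and green box 100 x 75 x 45 mm. Origin: centre of the underside.
- tape_roll: Bystander: roll of brown tape lying flat, 100 mm across, 45 mm high. Origin: centre of the underside.
- cutter: Bystander: orange carton cutter lying flat, 150 mm long (its x), 20 mm high. Origin: on the underside near the middle.
Things that resemble listed ones, but are neither listed nor needed, are in the scene too. What is shaped like the rack but purple or yellow is not meant. Leave any turquoise look-alike of the rack_loaded alone.

How it is judged:
By the outcome, as a careful person would: the job done as asked, in the order asked, and still so for the second after the job is handed in, with the robot touching nothing.
It also fails if it takes over 67 s, if anything falls off the work surface, if the arm or the gripper's body presses on something with over 40 N, if the wrist force passes 120 N, or if a joint passes its speed limit or range.

## Robot

A 6-joint arm with a two-finger parallel gripper is mounted at the origin on the work surface. World frame = base frame: x ahead of the robot, y to its left, z up, the work surface at z = 0. Lengths are in m, angles in degrees, forces in N, time in s.
With the tool pointing down it reaches from about 0.3 to 0.85 m from the base axis. Payload 5.4 kg.
Tool frame: the origin (TCP) lies at the very end of the fingers, on their centre line; the grasp point (between the pads) lies 19 mm behind it; y points along the fingers, z is the direction in which the jaws open and shut, and the axes are right-handed (so a half turn about y gives the same grasp; the last joint's range is limited). The gripper opens to 85 mm and grips with 20 to 120 N. Pads are 22 mm wide; open, the fingers measure 114 mm over their backs; the gripper's body (76 mm by 85 mm) begins 54 mm behind the grasp point. The pads swing forward as they close: fully open they stand 13 mm farther back than shut.
Start: joints at [-80.449, 9.076, 91.501, -0, 79.423, -12.038], TCP at [0.212, -0.535, 0.231] pointing down, gripper open.
Joint ranges: [-166.64, 166.64], [-54.1, 131.32], [10.49, 154.53], [-73.88, 253.88], [9.74, 151.15], [-171.62, 171.62]. Speed limits (degrees/s): [147.25, 147.25, 180, 180, 180, 180].

## Interface

Orientations are given as [roll, pitch, yaw] about the fixed x, y, z axes, in that order (R = Rz(yaw) Ry(pitch) Rx(roll)).
In Python, from cell import readout, vision, arm, find_in, cut_out, tip_of gives the robot as it stands.
- The arm moves only by the tool step_arm, never from a script. Its argument "series" is a list of rows, each a list of 3 entries, a list of its own where there are three numbers: the opening, from -1 (shut) to 1 (fully open), so that 0 is half open, then the shift along the world's x, y, z in cm, then the turn, a rotation vector about the world's x, y, z in degrees. A call has 1 to 10 rows; each row is the pose to reach, as a shift and turn from the pose commanded when the call began; what a row does not reach only later rows make up. A row lasts 1/10 s, in which the tool goes at most 50 mm and 8.59 degrees, less where a joint would pass 70% of its speed; a pose out of reach is approached as far as the arm can. A call with a gripper value outside its range is refused whole. The fingers move at their own pace and stop on an object; "newtons" is the grip in N (left out, the last holds). Time passes only in rows, so rows that repeat a pose let the fingers close. It gives the time, the measured TCP pose, the force and the opening at its end, in the units of the state.
- readout.get_state(): the state, without advancing time (a new reading comes with each control period).
- vision.snapshot(name): name is "side" or "top" or "wrist"; returns a dict with "frame" (384x512x3 uint8, blue, green, red), "vfov" (degrees; the focal length in pixels is half the picture's height over the tangent of half this angle, whatever the lens; pixels are square), "cx", "cy" (the principal point, pixels), "position" and "rotation" of the camera in the world. Camera axes: x right, y up, looking along -z (the intrinsics and any distortion apply to the point x, -y, -z); pixel columns grow to the right and rows downward; lengths in m; the calibration is good to about 2 mm. A picture is of the moment at which its call begins. There is no depth.
- arm.sign_off(): hands the job in, once; it reports no verdict.
Trained networks look in a picture, given as the dict that the camera call returned (one of the last four; its "shot" number tells which), for a name from the list of things; names that differ only in an ending like _2 or _b are one class to them, and where a whole thing is asked for, a point or a joint stands for the part that bears it (a point fixed in the world has none). Each returns a list of dicts, best first, with "confidence" (0 to 1); they miss things now and then, are a little off and sometimes report something else, mostly with a low value. They report only what shows in the picture. A call takes as long as a camera call. They do not tell look-alikes from the thing itself.
- find_in(target, picture): "centre" ([column, row] in pixels, amid what is visible of it).
- cut_out(target, picture): "pixels" (384x512 bool, what is visible of it) and "centre" ([column, row] in pixels, amid what is visible of it).
- tip_of(target, picture): "centre" ([column, row] in pixels: a listed point, or the origin of a listed thing).
The state is a dict: "time": time; "q": joint angles; "qvel": joint speeds; "joint_efforts": joint torques, N m; "tcp_pos": TCP position; "tool_rot": TCP orientation; "wrist_force": force on the tool from outside, world axes, zero at the start; "ft_torque": the same for the moment, N m; "opening": opening from 0.0 (shut) to 1.0 (fully open).
Only numpy, scipy, OpenCV 4.12 (cv2) and the standard library are available. Lean on these libraries where they do the work, as an engineer would, in place of code of your own. Each camera call takes 0.05 s, during which the arm holds its last target. There are 200 camera calls.

## Working session

There is one attempt and no reset: what is moved stays moved. The work goes in short steps, Python scripts to look and compute and a tool call to move; the robot and the scene stay as the last step left them, time stands still between calls to the robot, and variables do not carry over. Pictures are saved under pics/ and viewed, about 8 in all and at most 12, crops included, and the job is handed in when it is done.

Besides the shell and the picture viewer there is one more tool, called after "Emit:" by a JSON object that holds its "method" and its "body". step_arm: Moves the arm, as the interface text tells. Its arguments: {"type":"object","properties":{"series":{"type":"array"},"newtons":{"type":"number"}},"required":["series"]}

```bash
ls; mkdir -p pics
cat > h.py <<'E'
import numpy as np,cv2
from cell import readout,vision,arm,find_in,cut_out,tip_of
def ray(p,px):
    f=p["frame"].shape[0]/2/np.tan(np.radians(p["vfov"])/2)
    d=np.array([(px[0]-p["cx"])/f,-(px[1]-p["cy"])/f,-1.]);R=np.array(p["rotation"]).reshape(3,3)
    return np.array(p["position"]),R@d
def at_z(p,px,z):
    o,d=ray(p,px);return o+d*(z-o[2])/d[2]
def proj(p,X):
    f=p["frame"].shape[0]/2/np.tan(np.radians(p["vfov"])/2);R=np.array(p["rotation"]).reshape(3,3)
    c=R.T@(np.array(X)-np.array(p["position"]));return [p["cx"]+f*c[0]/-c[2],p["cy"]-f*c[1]/-c[2]]
def tri(a,b):
    (o1,d1),(o2,d2)=a,b
    A=np.stack([d1,-d2],1);t=np.linalg.lstsq(A,o2-o1,rcond=None)[0]
    x,y=o1+d1*t[0],o2+d2*t[1];return (x+y)/2,np.linalg.norm(x-y)
E
cat > a.py <<'E'
from h import *
s=readout.get_state();print({k:np.round(v,3).tolist() for k,v in s.items()})
P={n:vision.snapshot(n) for n in("top","side","wrist")}
for n,p in P.items():
    cv2.imwrite(f"pics/{n}0.png",p["frame"]);print(n,{k:(np.round(v,3).tolist() if not isinstance(v,str) else v) for k,v in p.items() if k!="frame"})
N="left_crease right_crease left_notch right_notch carton rack rack_loaded drawer_front empty_bay full_bay reagent wash_bottle cap_box tape_roll cutter".split()
for t in N:
    for n in("top","side"):
        print(t,n,[(np.round(r["centre"]).tolist(),round(r["confidence"],2)) for r in tip_of(t,P[n])[:4]])
cv2.imwrite("pics/all0.png",np.vstack([P["top"]["frame"],]))
E
python3 a.py
```

```text
pics
{'time': 0.0, 'q': [-80.45, 9.112, 91.574, -0.001, 79.424, -12.039], 'qvel': [-0.012, 0.045, -0.037, 0.003, 0.077, 0.004], 'joint_efforts': [0.001, -39.6, -33.143, 0.0, 0.008, -0.0], 'tcp_pos': [0.211, -0.534, 0.23], 'tool_rot': [-90.107, 0.021, -158.411], 'wrist_force': [0.038, 0.553, -0.478], 'ft_torque': [-0.028, 0.048, -0.077], 'opening': 0.999}
top {'vfov': 45.464, 'cx': 260.917, 'cy': 194.763, 'position': [0.367, -0.002, 1.731], 'rotation': [4.49, -0.127, -89.034], 'shot': 1}
side {'vfov': 46.271, 'cx': 254.933, 'cy': 189.838, 'position': [0.362, 1.043, 1.168], 'rotation': [44.831, -0.745, -172.077], 'shot': 2}
wrist {'vfov': 69.995, 'cx': 258.487, 'cy': 193.073, 'position': [0.289, -0.504, 0.372], 'rotation': [-18.562, 0.063, -68.46], 'shot': 3}
left_crease top [([197.0, 178.0], 0.67)]
left_crease side [([226.0, 242.0], 0.86)]
right_crease top [([241.0, 173.0], 0.78)]
right_crease side [([230.0, 199.0], 0.79)]
left_notch top [([210.0, 179.0], 0.94)]
left_notch side [([227.0, 238.0], 0.45), ([293.0, 190.0], 0.43)]
right_notch top [([228.0, 176.0], 0.96)]
right_notch side [
[... 627 characters left out ...]
bay top [([337.0, 182.0], 0.79), ([230.0, 177.0], 0.72)]
empty_bay side [([248.0, 150.0], 0.88), ([274.0, 155.0], 0.73)]
full_bay top [([334.0, 208.0], 0.78), ([230.0, 176.0], 0.48)]
full_bay side [([276.0, 158.0], 0.65)]
reagent top [([137.0, 167.0], 0.87), ([291.0, 232.0], 0.21)]
reagent side [([194.0, 336.0], 0.62)]
wash_bottle top [([126.0, 214.0], 0.78)]
wash_bottle side [([276.0, 157.0], 0.72), ([256.0, 358.0], 0.6)]
cap_box top [([224.0, 179.0], 0.66), ([211.0, 176.0], 0.6), ([267.0, 130.0], 0.56)]
cap_box side [([184.0, 198.0], 0.75)]
tape_roll top [([170.0, 132.0], 0.94)]
tape_roll side [([161.0, 285.0], 0.89)]
cutter top [([293.0, 232.0], 0.56)]
cutter side [([293.0, 192.0], 0.55)]
```

Run:
```python
s=open('h.py').read()
s=s.replace('np.array(p["rotation"]).reshape(3,3)','Rot.from_euler("xyz",p["rotation"],degrees=True).as_matrix()').replace("import numpy as np,cv2","import numpy as np,cv2\nfrom scipy.spatial.transform import Rotation as Rot")
open('h.py','w').write(s)
import cv2
for n in("top","side"):cv2.imwrite(f"pics/{n}0b.png",cv2.resize(cv2.imread(f"pics/{n}0.png"),(800,600),interpolation=cv2.INTER_CUBIC))
```

```text
(no output)
```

View pics/top0b.png

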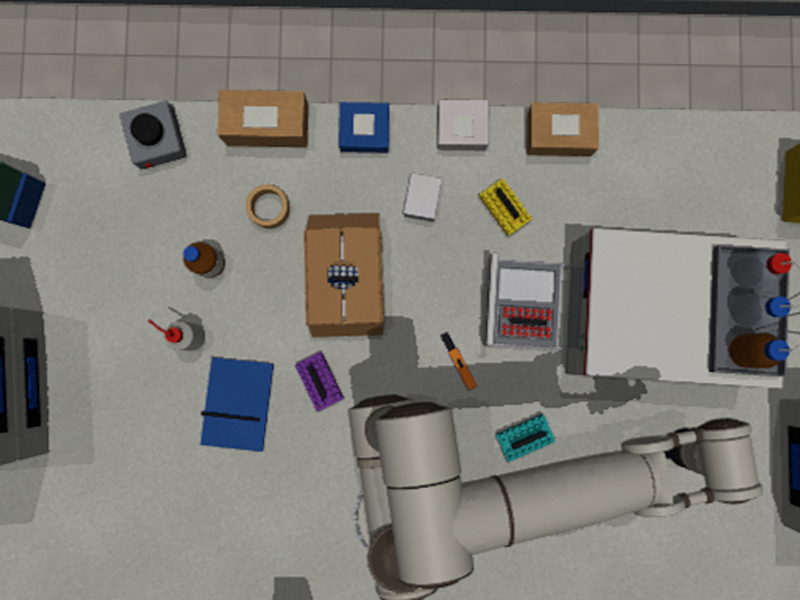

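View pics/side0b.png

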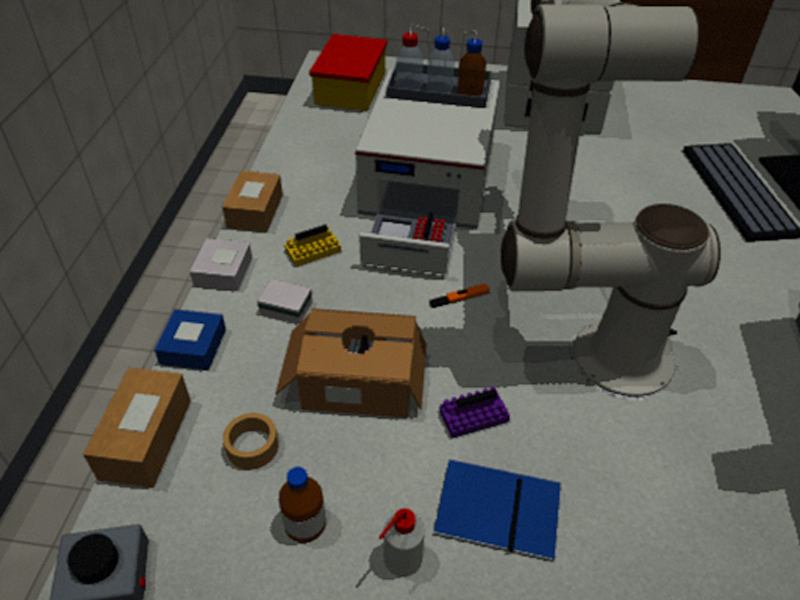

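```bash
cat > b.py <<'E'
from h import *
P={n:vision.snapshot(n) for n in("top","side")}
for t,z in [("left_crease",.11),("right_crease",.11),("left_notch",None),("right_notch",None),("carton",0),("drawer_front",.06),("empty_bay",.02),("full_bay",.02),("cap_box",0),("tape_roll",0),("cutter",0),("reagent",0)]:
    a=tip_of(t,P["top"]);b=tip_of(t,P["side"])
    for r in a[:1]:
        print(t,np.round(r["centre"],1),"z-plane",np.round(at_z(P["top"],r["centre"],z),3) if z is not None else "")
    if a and b:
        X,e=tri(ray(P["top"],a[0]["centre"]),ray(P["side"],b[0]["centre"]));print("   tri",np.round(X,3),round(e,4))
# carton yaw from mask
m=cut_out("carton",P["top"])[0]["pixels"].astype(np.uint8)
print(cv2.minAreaRect(cv2.findNonZero(m)))
m=cut_out("drawer_body",P["top"])
if m: print(m[0]["centre"],cv2.minAreaRect(cv2.findNonZero(m[0]["pixels"].astype(np.uint8))))
f=P["top"]["frame"];cv2.imwrite("pics/c1.png",np.hstack([cv2.resize(f[130:220,185:260],None,fx=6,fy=6,interpolation=2),cv2.resize(f[140:230,300:358],None,fx=6,fy=6,interpolation=2)]))
E
python3 b.py
```

```text
left_crease [194.3 177.6] z-plane [0.552 0.235 0.11 ]
   tri [0.552 0.234 0.117] 0.0017
right_crease [240.1 173.8] z-plane [0.568 0.072 0.11 ]
   tri [0.563 0.071 0.126] 0.0072
left_notch [211.1 176.5] z-plane 
   tri [0.554 0.174 0.121] 0.0037
right_notch [229.8 176.1] z-plane 
   tri [0.558 0.109 0.105] 0.0048
carton [225.7 179.6] z-plane [0.559 0.131 0.   ]
   tri [ 0.554  0.132 -0.014] 0.0123
drawer_front [313.4 190.8] z-plane [ 0.516 -0.195  0.06 ]
   tri [ 0.507 -0.195  0.065] 0.0172
empty_bay [336.7 185.9] z-plane [ 0.54  -0.287  0.02 ]
   tri [ 0.546 -0.287  0.023] 0.0131
full_bay [331.8 210.9] z-plane [ 0.446 -0.269  0.02 ]
   tri [ 0.446 -0.266  0.041] 0.0028
cap_box [271.1 128.9] z-plane [ 0.757 -0.038  0.   ]
   tri [ 0.757 -0.039 -0.005] 0.0018
tape_roll [173.  130.2] z-plane [0.746 0.337 0.   ]
   tri [ 0.736  0.337 -0.007] 0.0218
cutter [293.  229.2] z-plane [ 0.375 -0.127  0.   ]
   tri [ 0.37  -0.126  0.006] 0.0097
reagent [133.9 167. ] z-plane [0.601 0.481 0.   ]
   tri [0.596 0.48  0.004] 0.0084
((219.5, 176.0), (80.0, 51.0), 90.0)
[330.3, 186.1] ((337.0122985839844, 194.5478973388672), (59.116493225097656, 59.153221130371094), 7.386044025421143)
```

View pics/c1.png

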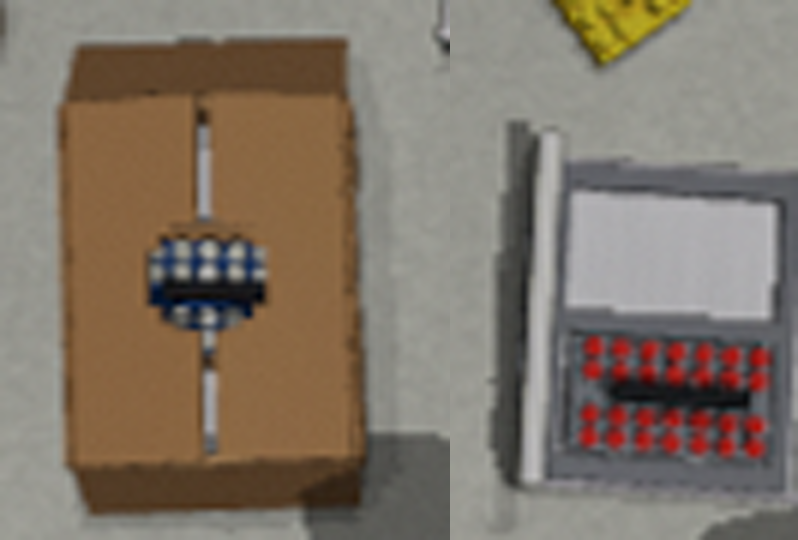

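The top crop shows the carton at about pixel (219,177). The blue block with white caps and a black bar shows through its thumb hole at about (219,177). The empty bay is at (337,182) and the red-capped rack in the other bay at (336,206).

Look-alikes for the blue rack, in 512-wide top-picture pixels: purple (204,244), yellow (324,133), turquoise (336,279), and the red-capped rack_loaded (336,206). The blue rack inside the carton is the one I want.

Emit:
{"method": "step_arm", "body": {"series": [[-1,[2,4,5],[0,0,8]],[-1,[4,8,9],[0,0,16]],[-1,[29,65,10],[0,0,71]],[-1,[29,65,10],[0,0,71]],[-1,[29,65,10],[0,0,71]],[-1,[29,65,10],[0,0,71]],[-1,[29,65,10],[0,0,71]],[-1,[29,65,10],[0,0,71]],[-1,[29,65,10],[0,0,71]],[-1,[29,65,10],[0,0,71]]]}}

```text
time: 4.05
tcp_pos: [0.4042, -0.1046, 0.321]
tool_rot: [-89.9, -0.0, -87.4]
wrist_force: [1.6, -1.0, -0.4]
opening: 0.001
```

Emit:
{"method": "step_arm", "body": {"series": [[-1,[10,16,2],[0,0,0]],[-1,[10,16,2],[0,0,0]],[-1,[10,16,2],[0,0,0]],[-1,[10,16,2],[0,0,0]],[-1,[10,16,2],[0,0,0]],[-1,[10,16,2],[0,0,0]]]}}

```text
time: 4.65
tcp_pos: [0.5038, 0.054, 0.3403]
tool_rot: [-90.0, -0.0, -87.3]
wrist_force: [0.7, 0.6, -0.2]
opening: 0.002
```

Run:
```python
from h import *
p=vision.snapshot("wrist");np.save("w1.npy",p,allow_pickle=True)
print(np.round(p["position"],3),np.round(p["rotation"],1),p["vfov"],readout.get_state()["tcp_pos"])
for t in("left_crease","right_crease","left_notch","right_notch","rack","carton"):
    for r in tip_of(t,p)[:1]: print(t,np.round(r["centre"],1),round(r["confidence"],2),[np.round(at_z(p,r["centre"],z),3).tolist() for z in(.11,.125,.012)])
cv2.imwrite("pics/w1.png",cv2.resize(p["frame"],(768,576)))
```

```text
[0.501 0.136 0.482] [-18.6   0.    2.6] 69.99465083180978 [0.50355255 0.05319044 0.34031497]
left_crease [306.6  19.1] 0.56 [[0.553, 0.23, 0.11], [0.551, 0.226, 0.125], [0.567, 0.254, 0.012]]
right_crease [308.6  19.4] 0.64 [[0.556, 0.229, 0.11], [0.553, 0.226, 0.125], [0.57, 0.254, 0.012]]
left_notch [304.4  67.2] 0.68 [[0.556, 0.178, 0.11], [0.554, 0.176, 0.125], [0.57, 0.189, 0.012]]
rack [144.   50.7] 0.81 [[0.359, 0.187, 0.11], [0.365, 0.185, 0.125], [0.322, 0.201, 0.012]]
carton [285.7  97.5] 0.84 [[0.535, 0.141, 0.11], [0.534, 0.141, 0.125], [0.544, 0.143, 0.012]]
```

View pics/w1.png

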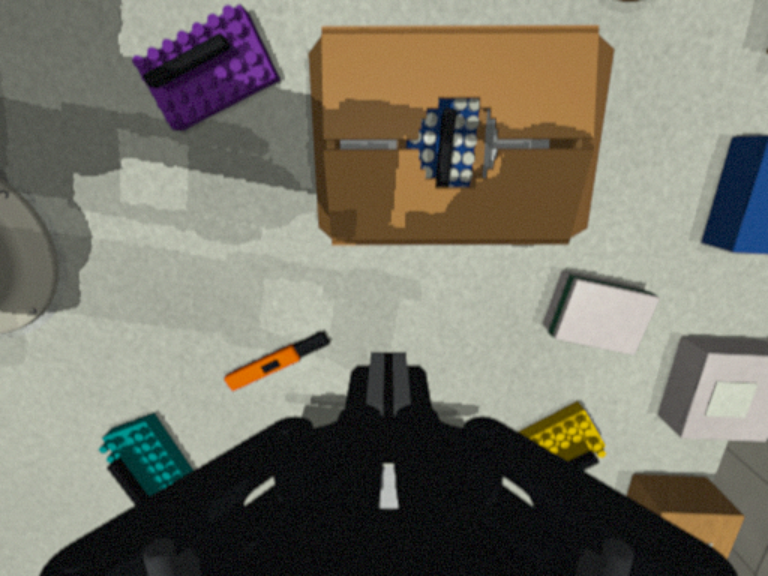

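Run:
```python
from h import *
p=np.load("w1.npy",allow_pickle=True).item()
for n,px,zs in [("Lcrease ends",(213,19),(.11,)),("",(399,19),(.11,)),("Rrim",(222,162),(.11,.10)),("",(379,162),(.11,.10)),("hole l",(279,95),(.125,.13)),("hole r",(331,95),(.125,.13)),("gap",(303,94),(.125,.135)),("notch L top",(306,65),(.12,.13)),("bar ends",(298,72),(.082,)),("",(296,123),(.082,)),("corners near, flap free? Lx",(217,94),(.12,.13))]:
    print(n,[np.round(at_z(p,px,z),3).tolist() for z in zs])
```

```text
Lcrease ends [[0.443, 0.225, 0.11]]
 [[0.662, 0.235, 0.11]]
Rrim [[0.454, 0.054, 0.11], [0.453, 0.051, 0.1]]
 [[0.67, 0.064, 0.11], [0.675, 0.062, 0.1]]
hole l [[0.526, 0.144, 0.125], [0.525, 0.144, 0.13]]
hole r [[0.589, 0.147, 0.125], [0.588, 0.146, 0.13]]
gap [[0.555, 0.146, 0.125], [0.553, 0.146, 0.135]]
notch L top [[0.556, 0.179, 0.12], [0.554, 0.178, 0.13]]
bar ends [[0.552, 0.175, 0.082]]
 [[0.555, 0.108, 0.082]]
corners near, flap free? Lx [[0.449, 0.141, 0.12], [0.45, 0.141, 0.13]]
```

Emit:
{"method": "step_arm", "body": {"series": [[-1,[2,3,-2],[8,0.4,0]],[-1,[4,6,-6],[16,0.7,0]],[-1,[5.3,9.5,-10],[24,1.1,0]],[-1,[5.3,9.5,-14],[30,1.4,0]],[-1,[5.3,9.5,-14],[30,1.4,0]],[-1,[5.3,9.5,-18],[30,1.4,0]],[-1,[5.3,9.7,-21],[30,1.4,0]],[-1,[5.3,9.7,-24],[30,1.4,0]],[-1,[5.3,9.7,-24],[30,1.4,0]],[-1,[5.2,12.2,-24],[30,1.4,0]]]}}

```text
time: 6.0
tcp_pos: [0.5579, 0.1736, 0.1031]
tool_rot: [-89.9, 29.9, -87.5]
wrist_force: [0.9, 0.3, 0.2]
opening: -0.0
```

Emit:
{"method": "step_arm", "body": {"series": [[-1,[0,0.2,1.5],[0,0,0]],[-1,[0,0.6,2.75],[0,0,0]],[-1,[-0.1,1.5,3.8],[0,0,0]],[-1,[-0.1,2.7,4.6],[0,0,0]],[-1,[-0.2,4.5,5.05],[0,0,0]],[-1,[-0.3,6.8,4.5],[0,0,0]],[-1,[-0.4,7.8,3.7],[0,0,0]],[-1,[-0.4,8.6,2.75],[0,0,0]],[-1,[-0.4,9.9,2.1],[0,0,0]],[-1,[-0.5,10.5,1.2],[0,0,0]]]}}

```text
time: 7.0
tcp_pos: [0.5508, 0.2813, 0.1119]
tool_rot: [-90.1, 30.0, -87.4]
wrist_force: [0.7, -0.9, 0.5]
opening: 0.001
```

Emit:
{"method": "step_arm", "body": {"series": [[-1,[0,0,5],[0,0,0]],[-1,[0.2,-3,9],[-8,-0.4,0]],[-1,[0.4,-7,12],[-16,-0.7,0]],[-1,[0.6,-11,12],[-24,-1.1,0]],[-1,[0.6,-13.8,12],[-32,-1.5,0]],[-1,[0.6,-13.8,12],[-40,-1.8,0]],[-1,[0.6,-13.8,12],[-48,-2.2,0]],[-1,[0.6,-13.8,12],[-56,-2.5,0]],[-1,[0.6,-13.8,12],[-60,-2.7,0]]]}}

```text
time: 7.9
tcp_pos: [0.5562, 0.1439, 0.231]
tool_rot: [-90.2, -30.3, -87.2]
wrist_force: [1.0, 0.7, -0.4]
opening: 0.0
```

Run:
```python
from h import *
p=vision.snapshot("side");w=vision.snapshot("top")
print(readout.get_state()["tcp_pos"])
a=p["frame"][150:280,150:330];b=w["frame"][110:240,150:330]
cv2.imwrite("pics/s2.png",cv2.resize(np.vstack([a,b]),None,fx=2.2,fy=2.2,interpolation=2))
```

```text
[0.55569332 0.14416246 0.22981642]
```

View pics/s2.png

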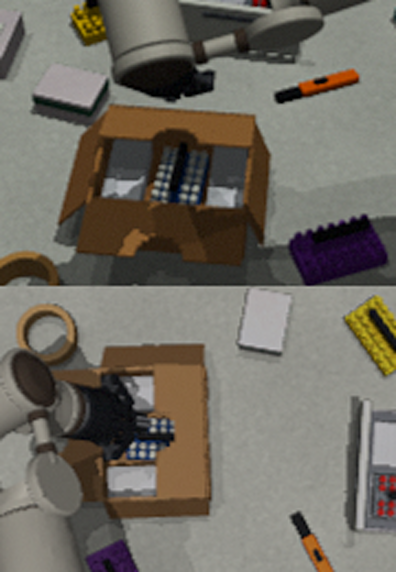

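Emit:
{"method": "step_arm", "body": {"series": [[-1,[0,-0.2,-5],[0,0,0]],[-1,[0,-0.2,-9],[0,0,0]],[-1,[0,-0.2,-13],[0,0,0]],[-1,[0,-0.2,-13],[0,0,0]],[-1,[0.2,-3,-13],[0,0,0]],[-1,[0.2,-3,-13],[0,0,0]]]}}

```text
time: 8.6
tcp_pos: [0.5598, 0.1104, 0.1046]
tool_rot: [-89.9, -30.0, -87.7]
wrist_force: [-0.3, 0.9, -0.2]
opening: -0.001
```

Emit:
{"method": "step_arm", "body": {"series": [[-1,[0,-0.2,1.5],[0,0,0]],[-1,[0,-0.6,2.75],[0,0,0]],[-1,[0.1,-1.5,3.8],[0,0,0]],[-1,[0.1,-2.7,4.6],[0,0,0]],[-1,[0.2,-4.5,5.05],[0,0,0]],[-1,[0.3,-6.8,4.5],[0,0,0]],[-1,[0.4,-7.8,3.7],[0,0,0]],[-1,[0.4,-8.6,2.75],[0,0,0]],[-1,[0.4,-9.9,2.1],[0,0,0]],[-1,[0.5,-10.5,1.2],[0,0,0]]]}}

```text
time: 9.6
tcp_pos: [0.5636, 0.0066, 0.1138]
tool_rot: [-90.1, -30.0, -87.4]
wrist_force: [0.6, 0.8, 0.8]
opening: -0.003
```

Emit:
{"method": "step_arm", "body": {"series": [[-1,[0,0,5],[0,0,0]],[-1,[0,3,9],[8,0.4,0]],[-1,[-0.4,7,13],[16,0.7,0]],[-1,[-0.7,10,15.6],[24,1.1,0]],[0.4,[-0.7,10,15.6],[30,1.4,0]],[0.4,[-0.7,10,15.6],[30,1.4,0]],[0.4,[-0.7,10,15.6],[30,1.4,0]]]}}

```text
time: 10.3
tcp_pos: [0.5562, 0.1067, 0.2689]
tool_rot: [-90.3, -0.1, -87.5]
wrist_force: [0.4, 0.3, 0.5]
opening: 0.503
```

Run:
```python
from h import *
p=vision.snapshot("wrist");np.save("w2.npy",p,allow_pickle=True)
print(np.round(p["position"],3),np.round(p["rotation"],1),readout.get_state()["tcp_pos"],readout.get_state()["tool_rot"])
r=tip_of("rack",p)[:2];print([(x["centre"],x["confidence"],at_z(p,x["centre"],.012)) for x in r])
g=p["frame"].max(2)<45
cv2.imwrite("pics/w2.png",cv2.resize(p["frame"],(768,576)))
```

```text
[0.554 0.189 0.41 ] [-18.7   0.2   2.5] [0.55597425 0.10721913 0.26856661] [-90.2980321   -0.10238604 -87.43596783]
[([88.6, 81.9], 0.76, array([0.3222017, 0.2023795, 0.012    ])), ([258.3, 138.0], 0.71, array([0.55435386, 0.13750407, 0.012     ]))]
```

View pics/w2.png

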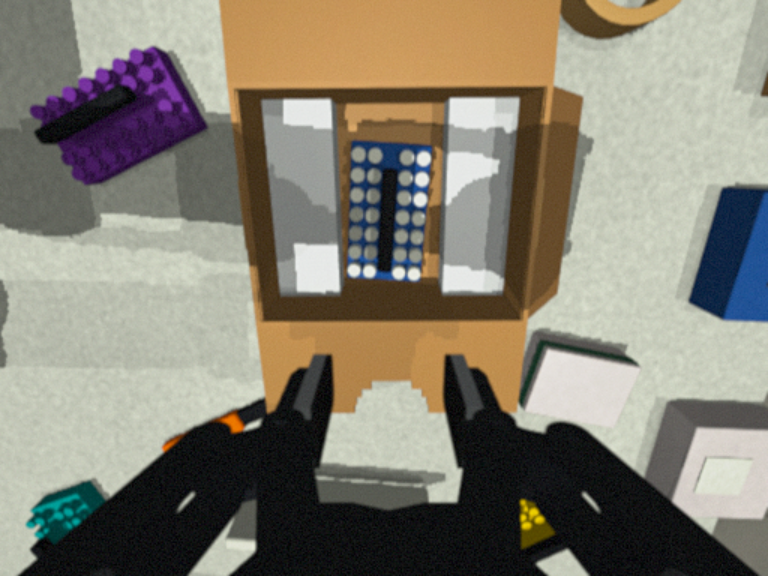

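Run:
```python
from h import *
p=np.load("w2.npy",allow_pickle=True).item()
a=at_z(p,(260,112.7),.082);b=at_z(p,(257.3,181),.082);print(a,b,(a+b)/2,np.linalg.norm(a-b),np.degrees(np.arctan2(*(a-b)[[1,0]]))-90)
for q in [(351,142),(433,145),(420,281),(347,278)]: print(at_z(p,(q[0]/1.5,q[1]/1.5),.05)[:2])
```

```text
[0.55502934 0.17537583 0.082     ] [0.55531887 0.09368006 0.082     ] [0.55517411 0.13452795 0.082     ] 0.08169628690255504 0.2030517298636596
[0.52205674 0.19403844]
[0.58972431 0.19460594]
[0.5870206  0.07668524]
[0.52006287 0.0766051 ]
```

Emit:
{"method": "step_arm", "body": {"series": [[0,[-0.1,2.8,-4],[0,0,-2]],[0,[-0.1,2.8,-8],[0,0,-2]],[0,[-0.1,2.8,-12],[0,0,-2]],[0,[-0.1,2.8,-15],[0,0,-2]],[0,[-0.1,2.8,-18],[0,0,-2]],[0,[-0.1,2.8,-21],[0,0,-2]],[0,[-0.1,2.8,-21],[0,0,-2]],[0,[-0.1,2.8,-21],[0,0,-2]]]}}

```text
time: 11.2
tcp_pos: [0.555, 0.1359, 0.06]
tool_rot: [-90.2, -0.0, -89.4]
wrist_force: [0.1, -0.7, 0.6]
opening: 0.503
```

Emit:
{"method": "step_arm", "body": {"series": [[-1,[0,0,0],[0,0,0]],[-1,[0,0,0],[0,0,0]],[-1,[0,0,0],[0,0,0]],[-1,[0,0,0],[0,0,0]],[-1,[0,0,0],[0,0,0]],[-1,[0,0,0],[0,0,0]]], "newtons": 50}}

```text
time: 11.8
tcp_pos: [0.5564, 0.1356, 0.062]
tool_rot: [-90.0, 0.0, -89.4]
wrist_force: [-3.0, -0.1, 6.6]
opening: 0.129
```

Emit:
{"method": "step_arm", "body": {"series": [[-1,[0,0,1],[0,0,0]],[-1,[0,0,2],[0,0,0]],[-1,[0,0,4],[0,0,0]],[-1,[0,0,7],[0,0,0]],[-1,[0,0,10],[0,0,0]],[-1,[0,0,14],[0,0,0]],[-1,[0,0,18],[0,0,0]],[-1,[0,0,20],[0,0,0]],[-1,[0,0,20],[0,0,0]]]}}

```text
time: 12.7
tcp_pos: [0.558, 0.1355, 0.2654]
tool_rot: [-89.6, 0.0, -89.4]
wrist_force: [0.3, -1.2, -3.0]
opening: 0.129
```

Emit:
{"method": "step_arm", "body": {"series": [[-1,[-0.3,-2,1],[0,0,0]],[-1,[-0.3,-5,2],[0,0,0]],[-1,[-0.4,-9,3],[0,0,0]],[-1,[-0.5,-13,5],[0,0,0]],[-1,[-0.6,-17,6.5],[0,0,0]],[-1,[-0.7,-21,6.5],[0,0,0]],[-1,[-0.8,-25,6.5],[0,0,0]],[-1,[-0.9,-29,6.5],[0,0,0]],[-1,[-1,-33,6.5],[0,0,0]],[-1,[-1.1,-37,6.5],[0,0,0]]]}}

```text
time: 13.7
tcp_pos: [0.5439, -0.2358, 0.3232]
tool_rot: [-90.2, 0.1, -89.4]
wrist_force: [0.7, -0.0, -3.4]
opening: 0.129
```

Emit:
{"method": "step_arm", "body": {"series": [[-1,[-0.1,-4,0],[0,0,0]],[-1,[-0.2,-8,0],[0,0,0]],[-1,[-0.2,-10.5,0],[0,0,0]],[-1,[-0.2,-11.5,0],[0,0,0]],[-1,[-0.2,-11.5,0],[0,0,0]],[-1,[-0.2,-11.5,0],[0,0,0]]]}}

```text
time: 14.3
tcp_pos: [0.5428, -0.3483, 0.3246]
tool_rot: [-90.2, 0.1, -89.4]
wrist_force: [0.4, 0.5, -4.0]
opening: 0.127
```

Run:
```python
from h import *
p=vision.snapshot("wrist");np.save("w3.npy",p,allow_pickle=True)
print(np.round(p["position"],3),np.round(p["rotation"],1),readout.get_state()["tcp_pos"],readout.get_state()["tool_rot"])
for t,z in(("empty_bay",.02),("full_bay",.02),("drawer_front",.06),("rack",.27),("rack_loaded",.02)):
  print(t,[(np.round(x["centre"],1).tolist(),round(x["confidence"],2),np.round(at_z(p,x["centre"],z),3).tolist()) for x in tip_of(t,p)[:2]])
cv2.imwrite("pics/w3.png",cv2.resize(p["frame"],(768,576)))
```

```text
[ 0.543 -0.266  0.466] [-18.5   0.1   0.6] [ 0.54303372 -0.34802225  0.32506147] [-9.01238382e+01  7.72060921e-02 -8.93347187e+01]
empty_bay [([263.7, 116.6], 0.76, [0.551, -0.289, 0.02]), ([205.9, 108.7], 0.32, [0.46, -0.278, 0.02])]
full_bay []
drawer_front [([238.3, 38.6], 0.78, [0.515, -0.189, 0.06])]
rack [([254.1, 220.4], 0.79, [0.54, -0.354, 0.27]), ([383.6, 78.2], 0.79, [0.625, -0.251, 0.27])]
rack_loaded [([207.4, 109.7], 0.95, [0.463, -0.28, 0.02]), ([45.9, 108.8], 0.73, [0.211, -0.281, 0.02])]
```

View pics/w3.png

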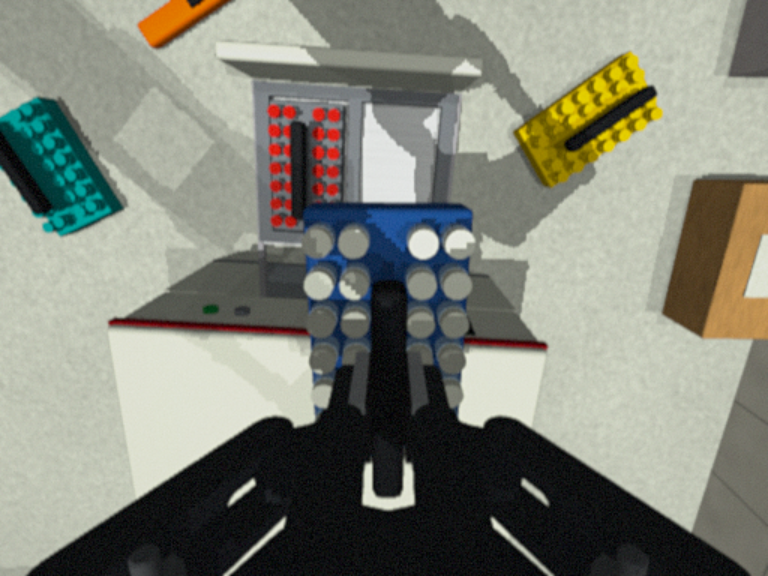

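Run:
```python
from h import *
p=np.load("w3.npy",allow_pickle=True).item()
A=lambda x,y,z:at_z(p,(x/1.5,y/1.5),z)[:2]
def an(a,b,m):
    d=b-a;print(m,np.round(a,4),np.round(b,4),"len",round(np.linalg.norm(d),4),"ang",round(np.degrees(np.arctan2(d[1],d[0])),2))
an(A(110,322,.2),A(547,345,.2),"module top front (320)")
an(A(218,43,.104),A(482,60,.104),"panel outer top (212)")
an(A(362,103,.02),A(440,109,.02),"empty bay front floor edge")
an(A(436,190,.02),A(440,109,.02),"empty bay right edge")
an(A(361,190,.02),A(362,103,.02),"empty bay left edge")
print("held rack front top edge",A(306,205,.303),A(470,207,.303))
cv2.imwrite("pics/w3c.png",cv2.resize(p["frame"][10:180,130:350],None,fx=3.6,fy=3.5,interpolation=2))
```

```text
module top front (320) [ 0.3489 -0.3815] [ 0.6575 -0.3958] len 0.309 ang -2.66
panel outer top (212) [ 0.4102 -0.1878] [ 0.6153 -0.1975] len 0.2053 ang -2.71
empty bay front floor edge [ 0.5161 -0.2206] [ 0.5938 -0.2253] len 0.0778 ang -3.46
empty bay right edge [ 0.5936 -0.304 ] [ 0.5938 -0.2253] len 0.0787 ang 89.82
empty bay left edge [ 0.5142 -0.3049] [ 0.5161 -0.2206] len 0.0843 ang 88.73
held rack front top edge [ 0.51102443 -0.28637562] [ 0.57519111 -0.28647778]
```

View pics/w3c.png

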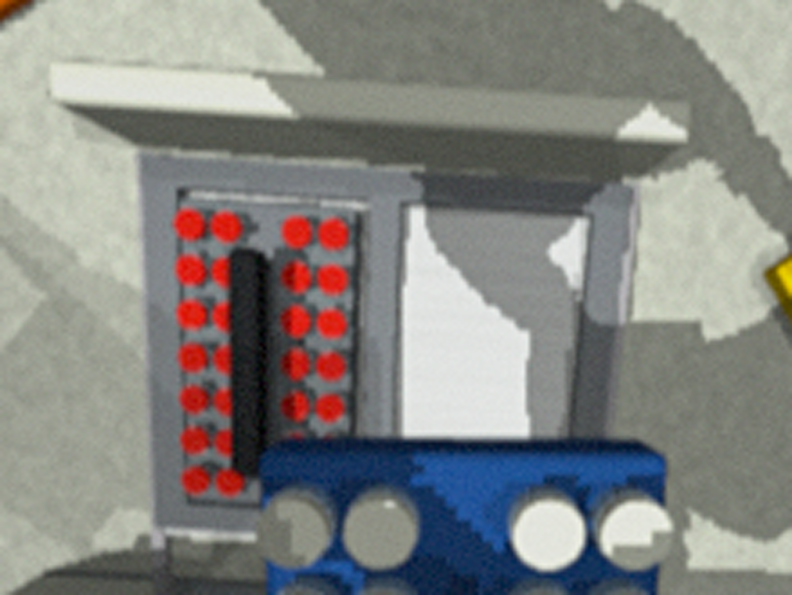

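Emit:
{"method": "step_arm", "body": {"series": [[-1,[0.3,2,0],[0,0,-1]],[-1,[0.8,5,0],[0,0,-2.5]],[-1,[1,6,-2],[0,0,-3.3]],[-1,[1,6,-6],[0,0,-3.3]],[-1,[1,6,-10],[0,0,-3.3]],[-1,[1,6,-14],[0,0,-3.3]],[-1,[1,6,-18],[0,0,-3.3]],[-1,[1,6,-20.5],[0,0,-3.3]],[-1,[1,6,-20.5],[0,0,-3.3]],[-1,[1,6,-20.5],[0,0,-3.3]]]}}

```text
time: 15.6
tcp_pos: [0.5532, -0.2896, 0.1214]
tool_rot: [-90.1, -0.0, -92.7]
wrist_force: [-0.2, 0.2, -3.0]
opening: 0.128
```

Run:
```python
from h import *
p=vision.snapshot("wrist");np.save("w4.npy",p,allow_pickle=True)
print(np.round(p["position"],4),np.round(p["rotation"],1),readout.get_state()["tcp_pos"],readout.get_state()["tool_rot"])
cv2.imwrite("pics/w4.png",cv2.resize(p["frame"],(768,576)))
```

```text
[ 0.5581 -0.2074  0.2626] [-18.6   0.   -2.7] [ 0.55405246 -0.29027938  0.1228508 ] [-89.92611943  -0.11726981 -92.69552402]
```

View pics/w4.png

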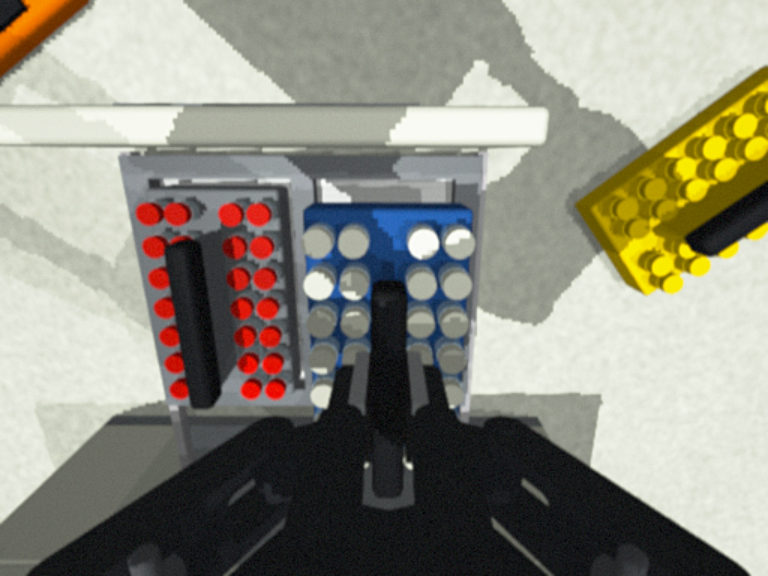

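Run:
```python
from h import *
p=np.load("w4.npy",allow_pickle=True).item()
A=lambda x,y,z:at_z(p,(x/1.5,y/1.5),z)[:2]
th=np.radians(-2.7);ey=np.array([np.cos(th),np.sin(th)]);ex=np.array([np.sin(th),-np.cos(th)])
t=np.array(readout.get_state()["tcp_pos"][:2]);t=np.array([.5532,-.29])
loc=lambda q:np.round([(q-t)@ex,(q-t)@ey],4)
print("floor front L/R",loc(A(317,180,.02)),loc(A(452,181,.02)))
print("kerbtop front L/R",loc(A(316,178,.032)),loc(A(453,178,.032)))
print("panel outer top",loc(A(400,105,.104)),"right end",loc(A(548,106,.104)),"inner",loc(A(400,145,.104)))
zt=.1214-.05+.024
print("rack front top L/R",loc(A(305,206,zt)),loc(A(471,207,zt)))
cv2.imwrite("pics/w4c.png",cv2.resize(p["frame"][60:160,180:340],None,fx=5,fy=5,interpolation=2))
```

```text
floor front L/R [-0.067  -0.0396] [-0.0664  0.0375]
kerbtop front L/R [-0.0688 -0.0381] [-0.0688  0.0362]
panel outer top [-0.0981  0.0052] right end [-0.0977  0.0575] inner [-0.0847  0.0053]
rack front top L/R [-0.0618 -0.0324] [-0.0613  0.0343]
```

View pics/w4c.png

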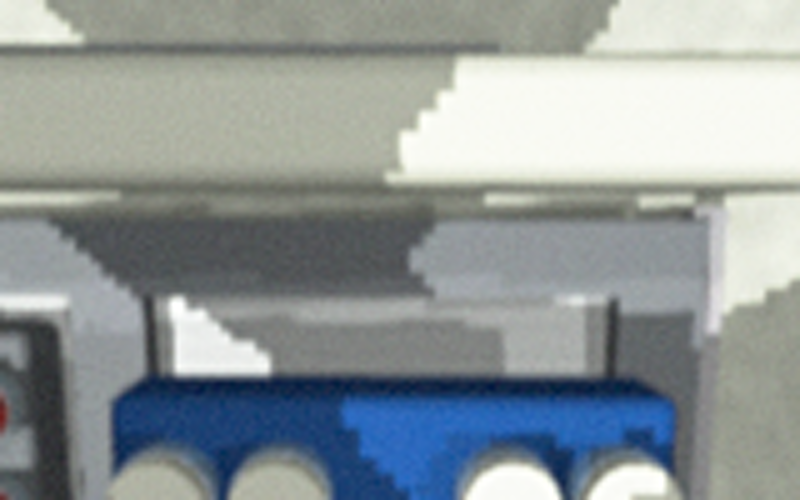

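Emit:
{"method": "step_arm", "body": {"series": [[-1,[-0.25,0.15,-1],[0,0,0]],[-1,[-0.25,0.15,-2],[0,0,0]],[-1,[-0.25,0.15,-3],[0,0,0]],[-1,[-0.25,0.15,-4],[0,0,0]],[-1,[-0.25,0.15,-4.6],[0,0,0]],[-1,[-0.25,0.15,-4.6],[0,0,0]],[-1,[-0.25,0.15,-4.6],[0,0,0]]]}}

```text
time: 16.35
tcp_pos: [0.5504, -0.2881, 0.0745]
tool_rot: [-90.1, 0.0, -92.7]
wrist_force: [0.5, -0.7, -3.0]
opening: 0.127
```

Emit:
{"method": "step_arm", "body": {"series": [[-1,[0,0,-0.2],[0,0,0]],[-1,[0,0,-0.2],[0,0,0]],[-1,[0,0,-0.4],[0,0,0]],[-1,[0,0,-0.4],[0,0,0]]]}}

```text
time: 16.75
tcp_pos: [0.5502, -0.288, 0.0704]
tool_rot: [-90.1, 0.0, -92.7]
wrist_force: [-0.0, -0.0, -3.5]
opening: 0.123
```

Emit:
{"method": "step_arm", "body": {"series": [[-1,[0,0,-0.15],[0,0,0]],[-1,[0,0,-0.15],[0,0,0]]]}}

```text
time: 16.95
tcp_pos: [0.5504, -0.2881, 0.0701]
tool_rot: [-90.1, -0.0, -92.7]
wrist_force: [-4.2, 1.7, 3.6]
opening: 0.128
```

Emit:
{"method": "step_arm", "body": {"series": [[-1,[0,0,-0.15],[0,0,0]],[-1,[0,0,-0.15],[0,0,0]]]}}

```text
time: 17.15
tcp_pos: [0.5503, -0.2887, 0.07]
tool_rot: [-90.1, -0.1, -92.7]
wrist_force: [-8.1, 2.5, 12.0]
opening: 0.128
```

Emit:
{"method": "step_arm", "body": {"series": [[-1,[0,0,0.15],[0,0,0]],[-0.5,[0,0,0.15],[0,0,0]],[-0.3,[0,0,0.15],[0,0,0]],[-0.2,[0,0,0.15],[0,0,0]],[-0.2,[0,0,0.15],[0,0,0]],[-0.2,[0,0,0.15],[0,0,0]]]}}

```text
time: 17.75
tcp_pos: [0.5503, -0.2881, 0.0689]
tool_rot: [-90.1, 0.0, -92.7]
wrist_force: [-1.0, -0.4, -1.1]
opening: 0.4
```

Emit:
{"method": "step_arm", "body": {"series": [[-0.2,[0,0,2],[0,0,0]],[-0.2,[0,0,5],[0,0,0]],[-0.2,[0,0,9],[0,0,0]],[-0.2,[0,3,13],[0,0,0]],[-0.2,[-1,8,14],[0,0,0]],[-1,[-2,13,14],[0,0,0]],[-1,[-3,17,14],[0,0,0]],[-1,[-3,17,14],[0,0,0]]]}}

```text
time: 18.55
tcp_pos: [0.5191, -0.1134, 0.2089]
tool_rot: [-90.1, 0.1, -92.4]
wrist_force: [0.9, -0.2, -0.0]
opening: 0.002
```

Run:
```python
from h import *
p=vision.snapshot("side");w=vision.snapshot("top")
print(readout.get_state()["tcp_pos"],readout.get_state()["tool_rot"])
a=p["frame"][110:260,170:330];b=w["frame"][140:240,180:370]
cv2.imwrite("pics/s3.png",np.hstack([cv2.resize(a,(400,375),interpolation=2),cv2.resize(b,(400,211),interpolation=2).copy() if 0 else cv2.copyMakeBorder(cv2.resize(b,(400,211),interpolation=2),0,164,0,0,cv2.BORDER_CONSTANT)]))
```

```text
[ 0.52036717 -0.11750174  0.20923008] [-9.00642185e+01 -3.26362654e-02 -9.26090987e+01]
```

View pics/s3.png

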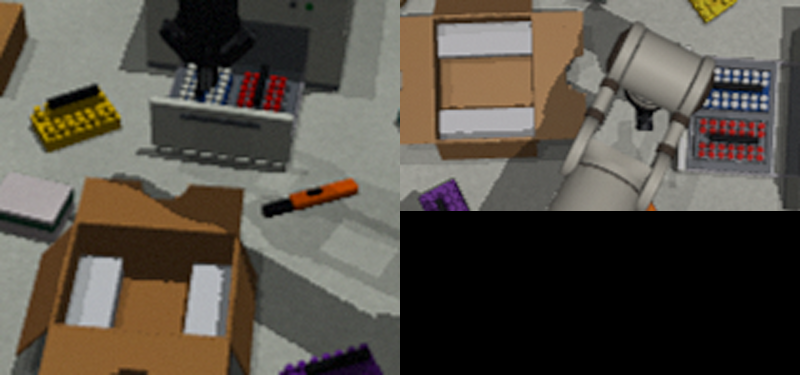

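Emit:
{"method": "step_arm", "body": {"series": [[-1,[-0.3,-3,-4],[0,0,0]],[-1,[-0.3,-3.5,-8],[0,0,0]],[-1,[-0.3,-3.5,-12],[0,0,0]],[-1,[-0.3,-3.5,-15.4],[0,0,0]],[-1,[-0.3,-3.5,-15.4],[0,0,0]],[-1,[-0.3,-5,-15.4],[0,0,0]],[-1,[-0.4,-6.2,-15.4],[0,0,0]],[-1,[-0.4,-6.8,-15.4],[0,0,0]],[-1,[-0.4,-7.4,-15.4],[0,0,0]],[-1,[-0.4,-8.2,-15.4],[0,0,0]]]}}

```text
time: 19.65
tcp_pos: [0.5169, -0.2006, 0.0562]
tool_rot: [-90.0, -0.0, -92.7]
wrist_force: [0.7, 3.8, 2.1]
opening: 0.005
```

Emit:
{"method": "step_arm", "body": {"series": [[-1,[0,-0.9,0],[0,0,0]],[-1,[-0.1,-1.8,0],[0,0,0]],[-1,[-0.1,-2.7,0],[0,0,0]],[-1,[-0.2,-3.6,0],[0,0,0]],[-1,[-0.2,-4.5,0],[0,0,0]],[-1,[-0.3,-5.4,0],[0,0,0]],[-1,[-0.3,-6.3,0],[0,0,0]],[-1,[-0.3,-7.2,0],[0,0,0]],[-1,[-0.4,-7.8,0],[0,0,0]],[-1,[-0.4,-8.1,0],[0,0,0]]]}}

```text
time: 20.65
tcp_pos: [0.5121, -0.2818, 0.0549]
tool_rot: [-90.1, -0.0, -92.7]
wrist_force: [-0.8, 3.4, 0.4]
opening: 0.001
```

Emit:
{"method": "step_arm", "body": {"series": [[-1,[0.1,2.5,0],[0,0,0]],[-1,[0.1,2.5,0],[-8,0.4,0]],[-1,[0.1,2.5,0],[-16,0.8,0]],[-1,[0.1,2.5,0],[-24,1.1,0]],[-1,[0.1,2.5,0],[-32,1.5,0]],[-1,[0.1,2,0],[-32,1.5,0]],[-1,[0,0.8,0],[-32,1.5,0]],[-1,[0,0.2,0],[-32,1.5,0]],[-1,[0,-0.4,0],[-32,1.5,0]],[-1,[0,-1.1,0],[-32,1.5,0]]]}}

```text
time: 21.65
tcp_pos: [0.5124, -0.2937, 0.0558]
tool_rot: [-90.0, -32.0, -92.9]
wrist_force: [-0.5, 2.9, 2.1]
opening: 0.002
```

Emit:
{"method": "step_arm", "body": {"series": [[-1,[0,-0.9,0],[0,0,0]],[-1,[-0.1,-1.8,0],[0,0,0]],[-1,[-0.1,-2.7,0],[0,0,0]],[-1,[-0.2,-3.6,0],[0,0,0]],[-1,[-0.2,-4.4,0],[0,0,0]],[-1,[-0.2,-5.2,0],[0,0,0]],[-1,[-0.3,-5.9,0],[0,0,0]],[-1,[-0.3,-6.4,0],[0,0,0]],[-1,[-0.3,-6.8,0],[0,0,0]],[-1,[-0.3,-7.1,0],[0,0,0]]]}}

```text
time: 22.65
tcp_pos: [0.5091, -0.3633, 0.055]
tool_rot: [-90.1, -32.0, -92.7]
wrist_force: [-0.0, 3.3, 1.6]
opening: 0.002
```

Emit:
{"method": "step_arm", "body": {"series": [[-1,[0,-0.3,0],[0,0,0]],[-1,[0,-0.6,0],[0,0,0]],[-1,[0,-0.9,0],[0,0,0]],[-1,[0,-1.2,0],[0,0,0]]]}}

```text
time: 23.05
tcp_pos: [0.5089, -0.3715, 0.0544]
tool_rot: [-90.2, -31.7, -92.8]
wrist_force: [-5.6, 43.1, 27.7]
opening: -0.002
```

Emit:
{"method": "step_arm", "body": {"series": [[-1,[0,1.2,0],[0,0,0]],[-1,[0,4,0],[0,0,0]],[-1,[0.2,8,4],[8,-0.4,0]],[-1,[0.2,12,8],[16,-0.8,0]],[-1,[0,16,12],[24,-1.1,0]],[-1,[-4,20,16],[32,-1.5,0]],[-1,[-8,20,18],[32,-1.5,0]],[-1,[-10,20,20],[32,-1.5,0]]]}}

```text
time: 23.85
tcp_pos: [0.4119, -0.1756, 0.2521]
tool_rot: [-90.2, 0.0, -92.7]
wrist_force: [0.3, -1.3, 0.4]
opening: -0.004
```

Run:
```python
from h import *
p=vision.snapshot("side");w=vision.snapshot("wrist");q=vision.snapshot("top")
for n,im in(("side",p),("top",q),("wrist",w)):
  print(n,[(np.round(x["centre"],1),round(x["confidence"],2),np.round(at_z(im,x["centre"],.06),3)) for x in tip_of("drawer_front",im)[:1]])
a=p["frame"][80:290,150:340];b=q["frame"][110:240,120:380]
cv2.imwrite("pics/s4.png",np.hstack([cv2.resize(a,(400,442),interpolation=2),np.vstack([cv2.resize(b,(400,200),interpolation=2),cv2.resize(w["frame"],(400,242))])]))
```

```text
side [(array([263.8, 132.4]), 0.68, array([ 0.51 , -0.374,  0.06 ]))]
top [(array([366. , 195.1]), 0.73, array([ 0.504, -0.388,  0.06 ]))]
wrist []
```

View pics/s4.png

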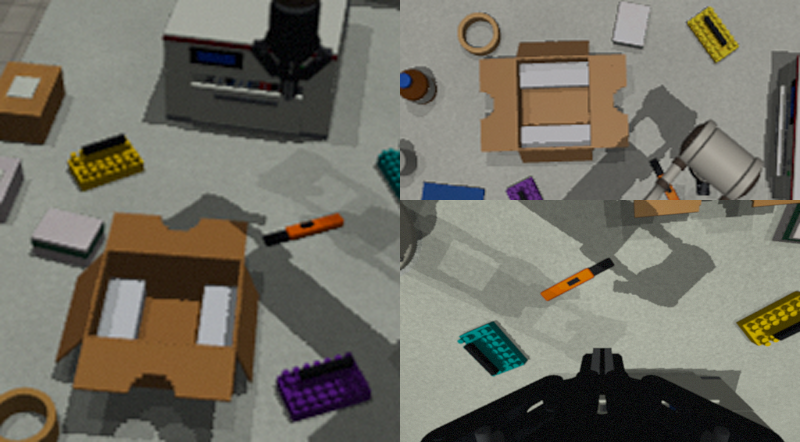

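```bash
python3 -c "
from cell import arm,readout
print(readout.get_state()['wrist_force'],arm.sign_off())"
```

```text
the job is handed in; nothing more can be done
[-0.24876714  0.33000208 -0.25773423] None
```

I finished the job in about 24 s of robot time and handed it in. Both long flaps lie folded back about level outside the carton. The blue rack stands in the bay that was empty, and I pushed the drawer in until it hit its stop.

- **Flaps:** the last pictures show both lying open outside the rim.
- **Rack:** the wrist force showed its weight (about 3 N) while it was carried, and contact with the bay floor at the expected height. The picture after release showed it straight in the bay beside the red-capped rack.
- **Drawer:** it moved with about 3 to 4 N, then stopped hard after about 188 mm of the 190 mm. The push briefly reached 43 N at the fingertips there, more than the gentle push asked for. At handing in, the gripper touched nothing.
- **Checks that disagreed:** the cameras put the home panel face at y = -0.388 (top) and -0.374 (side). I expected about -0.384, and contact gave -0.381. I took the hard stop as proof that the drawer was home.
- **Not checked:** I couldn't see inside the closed drawer, so I did not look at either rack after the push. In the last pictures, the bystanders that were in view stood where they began.

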